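# Squeeze a picture frame in the cam jig

### The arm

A 6-joint arm with a two-finger parallel gripper is mounted at the origin on the work surface. World frame = base frame: x ahead of the robot, y to its left, z up, the work surface at z = 0. Lengths are in m, angles in rad, forces in N, time in s.
With the tool pointing down it reaches from about 0.25 to 0.8 m from the base axis. Payload 3.9 kg.
Tool frame: the origin (TCP) lies at the very end of the fingers, on their centre line; the grasp point (between the pads) lies robot.hold_point_z behind it (robot.hold_point_z is the distance from the TCP to the grasp point, in m); z points along the fingers, x is the direction in which the jaws open and shut, and the axes are right-handed (so a half turn about z gives the same grasp; the last joint's range is limited). The gripper opens to 85 mm and grips with 20 to 120 N. Pads are 22 mm wide; open, the fingers measure 114 mm over their backs; the gripper's body (76 mm by 85 mm) begins 54 mm behind the grasp point. The pads swing forward as they close: fully open they stand 13 mm farther back than shut.
Start: joints at [-1.21, 0.26, -0.138, 1.173, 0, 1.571], TCP at [0.185, -0.491, 0.231] pointing down, gripper open.
Joint ranges: [-2.78, 2.78], [-0.83, 1.72], [-1.28, 1.37], [-1.9, 2.12], [-1.57, 1.48], [-3.14, 3.14]. Speed limits (rad/s): [2.57, 2.57, 3.14, 3.14, 3.14, 3.14].

### API

Orientations are given as a 3x3 rotation matrix whose columns are the frame's x, y, z axes.
In Python, from station import monitor, viewer, job, robot gives the robot as it stands.
- The arm moves only by the tool arm_command, never from a script. Its argument "steps" is a list of rows, each a list of 7 numbers: the finger opening in mm, from 0 to 85.4, then the shift along the tool's x, y, z in mm, then the turn, a rotation vector about the tool's x, y, z in degrees. A call has 1 to 5 rows; each row shifts and turns the commanded pose from where the row before left it, along the tool's axes as they then stand; what a row does not reach is not made up. A row lasts 1/12 s, in which the tool goes at most 41.7 mm and 7.16 degrees, less where a joint would pass 70% of its speed; a pose out of reach is approached as far as the arm can. A call is refused whole if a number of a shift passes 41.7 or a number of a turn 7.16, either way. A call with a gripper value outside its range is refused whole. The fingers move at their own pace and stop on an object; the grip force is fixed at half the most. Time passes only in rows, so rows that do not move let the fingers close. It gives the time, the measured TCP pose, the force and the opening at its end, in the units of the state.
- monitor.read_state(): the state, without advancing time (a new reading comes with each control period).
- viewer.get_image(name): name is "scene" or "top"; returns a dict with "frame" (480x640x3 uint8, blue, green, red), "fx", "fy", "cx", "cy" (pixels), "T" (4x4, takes a point from camera to world coordinates). Camera axes: x right, y down, z forward; pixel columns grow to the right and rows downward; lengths in m; the calibration is good to about 2 mm. A picture is of the moment at which its call begins. There is no depth.
- job.hand_in(): hands the job in, once; it reports no verdict.
Trained networks look in a picture, given as the dict that the camera call returned (one of the last four; its "shot" number tells which), for a name from the list of things; names that differ only in an ending like _2 or _b are one class to them, and where a whole thing is asked for, a point or a joint stands for the part that bears it (a point fixed in the world has none). Each returns a list of dicts, best first, with "p" (0 to 1); they miss things now and then, are a little off and sometimes report something else, mostly with a low value. They report only what shows in the picture. A call takes as long as a camera call. They do not tell look-alikes from the thing itself.
- viewer.regions_of(name, picture): "region" (480x640 bool, what is visible of it).
- viewer.spot_point(name, picture): "location" ([x, y, z] in m, in world coordinates, good to about 4 mm: a listed point, or the origin of a listed thing).
The state is a dict: "time": time; "joint_positions": joint angles; "joint_vel": joint speeds; "joint_efforts": joint torques, N m; "position": TCP position; "tool_rot": TCP orientation; "contact_force": force on the tool from outside, world axes, zero at the start; "moment": the same for the moment, N m; "opening": finger opening in m.
Only numpy, scipy, OpenCV 4.12 (cv2) and the standard library are available. Lean on these libraries where they do the work, as an engineer would, in place of code of your own. Each camera call takes 0.05 s, during which the arm holds its last target. There are 200 camera calls.

### The job

Turn the black bar knob on the frame jig until the fence's pointer lines up with the long mark on the white scale. Then swing the cam lever (the one with the upright wooden grip) to the cam's highest lift, where the lever points straight out from the jaw along the line on the board, so that the little wooden frame is squeezed between jaw and fence, neither short of that point nor past it. The lever springs back if released, so finish while still holding it there, and leave everything else on the table where it is.

Things in the scene. Friction and masses are not known exactly. Their poses are not given: they have to be found in the camera images.
- jig: Plywood board screwed to the table, 200 (x) x 415 (y, from -250 to +165) x 18 mm. Origin at table height; z up, -x faces the robot. Along y on x = 0: index line (y -248 to -203, ending at a low tab: the lever points along it at highest lift), cam pivot at -105, jaw, frame, sprung fence pad, fence, knob axis at +128. Yaw varies.
- cam_angle (a joint): Lever angle v (rad), counter-clockwise from above: 0 at rest, HIGHEST LIFT AT 1.50, stop at 2.0 (lift falls again past 1.5). In the jig's frame the arm points along (-sin(1.5-v), -cos(1.5-v)). Always sprung back to 0: 0.08 N m at rest, 0.5 at 1.5 (5 N at the grip), plus up to 4 N at the grip while squeezing. The cam's lift towards +y is 12 mm x (cos(v-1.5) - 0.07).
- cam_lever: The lever with its cam. Origin on the upright pivot axis, 20 mm above the table, at x = 0, y = -105 in the jig's frame; z up, its -y points along the lever arm to the grip. A steel eccentric disc of diameter 56 turns on the pivot; the steel arm (22 wide, 10 thick, top 51 above the table) lies over it and carries the wooden grip 95 from the axis.
- lever_grip (a point): Upright round wooden grip at the lever's end, diameter 22 mm (20 at its foot), rigid with the lever. This point is its foot's centre, 95 from the pivot axis, 51 above the table, on the arm's top; its top is 113 above the table. z up; -y points along the lever, away from the pivot. Pinch it from above and swing a level arc of radius 95; it is round, so fingers can slip round it.
- fence_pad: Sprung wooden pad on the fence's inner side, 120 (x) x 8 (y) x 22 mm high; gives 1.5 N per mm after 1.5 N, up to 5 mm. Origin at its middle, 18 above the table; its face (4 mm from the origin) looks to the jig's -y at the frame. With the fence at the mark and highest lift the frame presses it in about 3 mm (about 6 N).
- adjust_knob (a joint): Knob angle (rad), growing clockwise seen from above. Each rad moves fence and pointer 6 mm towards the jaw (jig's -y). The pointer is on the mark at 2.0; starts between -0.5 and 1.0; stops at -1.0 and 3.2. Stiff (about 0.15 N m), stays where it is left.
- adjust_knob_grip (a point): On the knob's axis at the height to grip, 71 above the table. The knob is a black bar 52 long (along this frame's x), 16 wide (y), from 50 to 84 above the table, turning about its upright axis above a round housing of diameter 40, whose top is 44 above the table.
- jaw: Loose aluminium jaw block, 92 (x) x 24 (y) x 22 mm high, about 0.15 kg, lying on the board between two low guides, in front of the cam, which pushes it along the jig's y against the frame. Origin at the centre of its underside, 18 above the table.
- fence: Aluminium fence bar, 130 (x) x 20 (y) x 26 high, sliding on the board along the jig's y. Origin at its middle, on the board's top. It carries the pointer on its far (+x) end and a steel rack bar that runs beside the knob.
- pointer_tip (a point): Tip of the thin dark pointer blade (2.5 wide, pointing to the jig's +x) on the fence's far end, over the white scale plate, 27 above the table. Moves with the fence along the jig's y.
- fence_mark (a point): The long dark mark (20 long, 2 wide, along the jig's x) on the white scale plate, 27 above the table; short ticks stand every 10 on both sides (sizes in mm). Axes as the jig's. Pointer aligned when the pointer tip's y equals the mark's y; at the start the tip is 6 to 15 mm to its +y.
- frame: Small loose wooden picture frame lying on the board between jaw and fence pad, 130 (x) x 90 (y) x 16 high with a 90 x 50 opening, about 0.12 kg. Origin at the centre of its underside, 18 above the table. The closing fence may push it along; it stays flat on the board.
- hammer: A tack hammer about 200 long lying on the table, left of the robot (sizes in mm); a bystander, to be left alone.
- offcut: A wooden moulding offcut 90 x 22 x 18 lying just behind the jig (sizes in mm); a bystander, to be left alone.
- brad_tin: A small steel tin, diameter 52, height 20, lying on the jig's board near its cam end, on the far side (sizes in mm); a bystander, to be left alone.
- paint_jar: A white jar, diameter 60, height 90, standing left of the jig (sizes in mm); a bystander, to be left alone.
- mug: A ceramic mug, rim diameter 80, height 95, on the right of the table (sizes in mm); a bystander, to be left alone.
- drink_cup: A clear plastic cup, rim diameter 84, height 120, on the left of the table (sizes in mm); a bystander, to be left alone.
- moulding_bin: An open wooden bin 160 x 220 x 60 on the right of the table (sizes in mm); a bystander, to be left alone.
Mind the look-alikes: they are no part of the job. There is more than one size of the jaw; the one meant has the size given above. Of the things shaped like the frame, the wooden one is meant.

How it is judged:
On the way, in this order (a step that is already met when the one before it is completed fails the run):
1. the pointer is brought to the mark with the knob, the lever still at rest (y of pointer_tip in the frame of fence_mark between -0.002 and 0.002 m and value of joint cam_angle below 0.3 rad), for 0.3 s.
2. the lever is at its highest lift, held by the fingers, the frame squeezed (value of joint cam_angle between 1.33 and 1.67 rad and contact force between each of jaw, fence_pad and frame above 2 N and y of pointer_tip in the frame of fence_mark between -0.002 and 0.002 m and contact force between the fingers and cam_lever above 0.4 N), for 0.3 s.
At the end, for the whole second after the job is handed in: The cam lever is held by the fingers (contact over 0.4 N) within 0.17 rad of its highest lift (1.50), the pointer is within 2 mm of the mark, and the frame lies flat on the board, still, pressed by jaw block and fence pad with over 2 N each (all of step 2 and z of frame in the frame of jig below 0.023 m and angle between frame's own z axis and vertical below 0.05 rad and linear speed of frame below 0.02 m/s); the arm keeps its last pose, push and grip.
It fails at once if a bystander is moved by more than 30 mm (distance of any of hammer, offcut, brad_tin, paint_jar, mug, drink_cup, moulding_bin from where it was at the start of the episode above 0.03 m).
It also fails if it takes over 58 s, if anything falls off the work surface, if the arm or the gripper's body presses on something with over 40 N, if the wrist force passes 120 N, or if a joint passes its speed limit or range.

## Working session

There is one attempt and no reset: what is moved stays moved. The work goes in short steps, Python scripts to look and compute and a tool call to move; the robot and the scene stay as the last step left them, time stands still between calls to the robot, and variables do not carry over. Pictures are saved under pics/ and viewed, about 8 in all and at most 12, crops included, and the job is handed in when it is done.

Besides the shell and the picture viewer there is one more tool, called after "Emit:" by a JSON object that holds its "op" and its "data". arm_command: Moves the arm, as the interface text tells. Its arguments: {"type":"object","properties":{"steps":{"type":"array"}},"required":["steps"]}

```bash
mkdir -p pics; ls
cat > h.py <<'E'
import numpy as np, cv2
from station import monitor, viewer, job, robot
def pix(pic,P):
    T=np.array(pic["T"]); c=T[:3,:3].T@(np.asarray(P,float)-T[:3,3]); return np.array([pic["fx"]*c[0]/c[2]+pic["cx"],pic["fy"]*c[1]/c[2]+pic["cy"]])
def ray(pic,u,v,z):
    T=np.array(pic["T"]); d=T[:3,:3]@np.array([(u-pic["cx"])/pic["fx"],(v-pic["cy"])/pic["fy"],1]); o=T[:3,3]; return o+d*(z-o[2])/d[2]
E
python3 - <<'E'
from h import *
print(robot.hold_point_z, monitor.read_state())
for n in ["top","scene"]:
    p=viewer.get_image(n); cv2.imwrite(f"pics/{n}0.png",p["frame"])
    print(n,p["fx"],np.round(p["T"],3).tolist())
    for t in ["jig","cam_lever","lever_grip","adjust_knob_grip","pointer_tip","fence_mark","jaw","frame","fence","fence_pad"]:
        print(t,[(np.round(r["location"],4).tolist(),round(r["p"],2)) for r in viewer.spot_point(t,p)[:3]])
E
```

```text
pics
0.0187 {'time': 0.0, 'joint_positions': array([-1.21000309e+00,  2.60682300e-01, -1.39393226e-01,  1.17266519e+00,
       -2.54834734e-06,  1.57083939e+00]), 'joint_vel': array([ 5.69517823e-04,  6.46030413e-05, -8.06733428e-04,  7.00331973e-04,
        1.28525228e-03,  4.05341338e-04]), 'joint_efforts': array([-2.94959746e-04, -4.05674207e+01,  2.53923976e+01,  1.87175022e-02,
       -2.60124179e-04,  2.67608389e-07]), 'position': array([ 0.18509359, -0.490565  ,  0.23045664]), 'tool_rot': array([[ 3.52975555e-01, -9.35632291e-01, -6.88785175e-04],
       [-9.35630524e-01, -3.52976227e-01,  1.81830259e-03],
       [-1.94438741e-03,  2.63206890e-06, -9.99998110e-01]]), 'contact_force': array([-0.11526343,  0.5054007 ,  0.81793801]), 'moment': array([-0.06363734, -0.00966269,  0.02355771]), 'opening': 0.08545238322821685}
top 479.7617218930555 [[-0.011, -0.991, 0.134, 0.294], [-1.0, 0.012, 0.006, 0.003], [-0.008, -0.134, -0.991, 1.323], [0.0, 0.0, 0.0, 1.0]]
jig [([0.6233, 0.0369, 0.0047], 0.64)]
cam_lever [([0.5986, -0.0599, 0.0185], 0.64)]
lever_grip [([0.508, -0.0488, 0.0525],
[... 605 characters left out ...]
647], [0.017, -0.825, -0.565, 0.847], [0.0, 0.0, 0.0, 1.0]]
jig [([0.6196, 0.037, 0.0017], 0.62)]
cam_lever [([0.5964, -0.0602, 0.0207], 0.63)]
lever_grip [([0.5061, -0.05, 0.0492], 0.97)]
adjust_knob_grip [([0.6515, 0.1624, 0.0719], 0.84)]
pointer_tip [([0.7313, 0.0979, 0.024], 0.89), ([0.5057, -0.0498, 0.0468], 0.66)]
fence_mark [([0.723, 0.089, 0.0316], 0.89), ([0.6411, 0.1201, 0.0182], 0.61)]
jaw [([0.3453, 0.0074, 0.001], 0.95), ([0.3548, -0.1521, -0.0021], 0.67), ([0.6112, -0.0191, 0.0116], 0.57)]
frame [([0.1851, 0.2815, 0.0023], 0.6), ([0.629, 0.0385, 0.018], 0.57)]
fence [([0.6443, 0.121, 0.0187], 0.94)]
fence_pad [([0.6379, 0.1041, 0.0161], 0.65), ([0.4712, 0.4716, -0.0039], 0.53)]
```

Run:
```python
from h import *
t=cv2.imread("pics/top0.png"); s=cv2.imread("pics/scene0.png")
from station import viewer
p=viewer.get_image("top")
a=-0.238; R=np.array([[np.cos(a),-np.sin(a)],[np.sin(a),np.cos(a)]])
c=pix(p,[.62,.04,.03]).astype(int); x0,y0=c[0]-130,c[1]-90
print(x0,y0)
cv2.imwrite("pics/tc.png",cv2.resize(t[y0:y0+190,x0:x0+260],None,fx=3,fy=3,interpolation=cv2.INTER_CUBIC))
cv2.imwrite("pics/s1.png",s)
for n in ["adjust_knob","cam_lever","jig","frame"]:
    for r in viewer.regions_of(n,p)[:2]:
        m=r["region"].astype(np.uint8); ys,xs=np.nonzero(m); print(n,r["p"],m.sum(),xs.mean(),ys.mean(),cv2.minAreaRect(np.c_[xs,ys].astype(np.float32)))
```

```text
185 90
adjust_knob 0.46 125 269.44 165.16 ((269.5000305175781, 165.5), (20.130456924438477, 6.5484619140625), 75.96376037597656)
cam_lever 0.77 549 352.74134790528234 193.0255009107468 ((354.5, 198.5), (49.0, 19.0), 90.0)
frame 0.83 985 315.7664974619289 178.57157360406092 ((316.058837890625, 178.76470947265625), (32.49977493286133, 48.02205276489258), 14.03624439239502)
frame 0.74 1179 226.80661577608143 339.92196776929603 ((226.96153259277344, 339.8076477050781), (49.64566421508789, 35.77816390991211), 33.690067291259766)
```

View pics/tc.png

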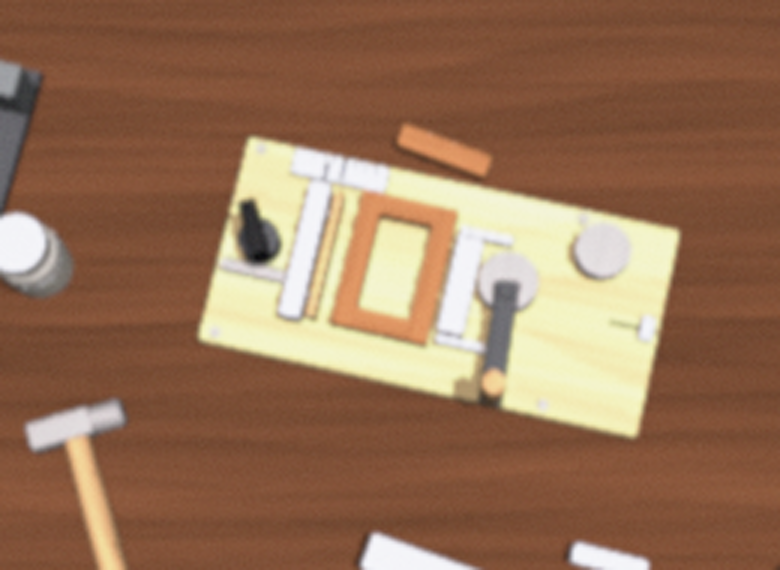

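View pics/s1.png

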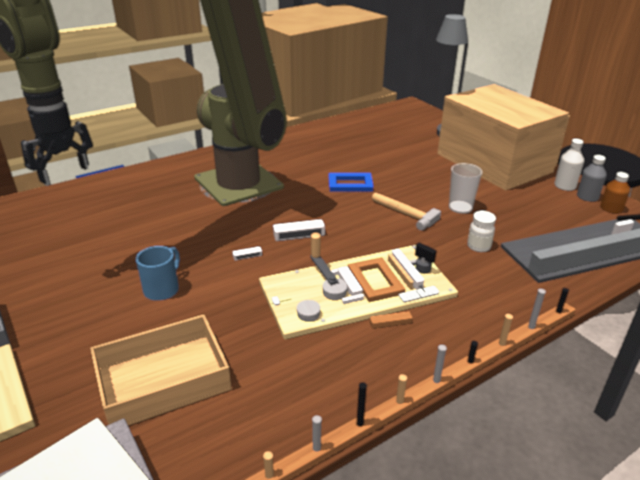

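```bash
cat >> h.py <<'E'
from scipy.optimize import least_squares
def plan(tgt, ang, n, opening, start=None, a0=None, d=None):
    """rows of 7 for straight line to tgt (m) with tool-x world angle ang (deg), tool down; d = total turn override"""
    s=monitor.read_state(); p=np.array(s["position"] if start is None else start); R=np.array(s["tool_rot"])
    a=np.degrees(np.arctan2(R[1,0],R[0,0])) if a0 is None else a0
    t=-(ang-a) if d is None else d
    print("pos",np.round(p,4),"ang",round(a,1),"turn",round(t,1),"rows",n)
    rows=[]
    for i in range(n):
        th=np.radians(a); st=(np.array(tgt)-p)*1000/(n-i)
        x=np.array([np.cos(th),np.sin(th),0]); y=np.array([np.sin(th),-np.cos(th),0]); 
        sh=np.round([st@x,st@y,-st[2]],1); r=round(t/(n-i),1); t-=r; a-=r
        p=p+(x*sh[0]+y*sh[1]+np.array([0,0,-sh[2]]))/1000
        rows.append([opening,*sh.tolist(),0,0,r])
    for i in range(0,n,5): print(str(rows[i:i+5]).replace(" ",""))
    return p,a
def jig2w(j,P):
    c,s=np.cos(j[2]),np.sin(j[2]); return np.array([j[0]+c*P[0]-s*P[1],j[1]+s*P[0]+c*P[1],P[2]])
E
python3 - <<'E'
from h import *
p=viewer.get_image("top"); q=viewer.get_image("scene")
cor=np.array([(247,137),(680,230),(636,437),(199,341)])/3+[185,90]-.33
W=[ray(p,u,v,.018)[:2] for u,v in cor]; print(np.round(W,4).tolist())
J=[(.1,.165),(.1,-.25),(-.1,-.25),(-.1,.165)]
sp=[((0,-.105),(.5986,-.0599)),((0,-.105),(.5964,-.0602)),((0,.128),(.6513,.1632)),((0,.128),(.6515,.1624)),((-.0948,-.1117),(.508,-.0488)),((-.0948,-.1117),(.5061,-.05))]
obs=list(zip(J,W))+sp
f=lambda j:np.concatenate([jig2w(j,(*a,0))[:2]-np.array(b) for a,b in obs])
r=least_squares(f,[.62,.037,-.22]); j=r.x; print("jig",np.round(j,4),np.degrees(j[2]),"res mm",np.round(r.fun.reshape(-1,2)*1000,1).tolist())
np.save("jig.npy",j)
K=jig2w(j,(0,.128,.071)); print("knob",K,"grip0",jig2w(j,(-.0948,-.1117,.07)))
# knob angle: project the bar at trial angles, compare with dark pixels in both pictures
best=[]
img={}
for n,pp in (("t",p),("s",q)):
    g=pp["frame"].max(axis=2); u=np.round(pix(pp,K)).astype(int); m=np.zeros(g.shape,np.uint8); cv2.circle(m,tuple(int(v) for v in u),16,1,-1); img[n]=(g<60)&(m>0); print(n,u,img[n].sum())
for d in range(-90,90,3):
    a=np.radians(d); e=np.array([np.cos(a),np.sin(a)]); f2=np.array([-e[1],e[0]]); sc=0
    for n,pp in (("t",p),("s",q)):
        C=[pix(pp,[*(K[:2]+sx*.026*e+sy*.008*f2),z]) for sx in(-1,1) for sy in(-1,1) for z in(.05,.084)]
        m=np.zeros(img[n].shape,np.uint8); cv2.fillConvexPoly(m,cv2.convexHull(np.array(C,np.float32)).astype(np.int32),1)
        m=m>0; sc+=(m&img[n]).sum()/(m|img[n]).sum()
    best.append((round(sc,3),d))
print(sorted(best)[::-1][:8])
print("knob turn start estimate: tip offset", [ (pix(p,[.7217,.1031,.027]))])
plan([K[0],K[1],.13],106,25,60)
E
```

```text
[[0.7566, 0.1766], [0.6609, -0.2277], [0.4669, -0.1807], [0.5614, 0.22]]
jig [ 0.6222  0.039  -0.2301] -13.18475588893757 res mm [[0.5, 0.2], [1.6, 0.5], [0.9, -0.9], [1.0, 2.5], [-0.4, -3.4], [1.8, -3.1], [0.0, 0.4], [-0.2, 1.2], [-3.6, 0.6], [-1.7, 1.8]]
knob [0.65134739 0.1636044  0.071     ] grip0 [ 0.50437274 -0.04815391  0.07      ]
t [269 166] 96
s [425 251] 257
[(np.float64(1.227), 18), (np.float64(1.197), 12), (np.float64(1.182), 21), (np.float64(1.177), 15), (np.float64(1.172), 6), (np.float64(1.168), 9), (np.float64(1.163), 27), (np.float64(1.157), 24)]
knob turn start estimate: tip offset [array([292.75586938, 145.90146391])]
pos [ 0.1853 -0.4912  0.2313] ang -69.3 turn -175.3 rows 25
[[60,-17.9,-26.7,4.1,0,0,np.float64(-7.0)],[60,-14.5,-28.7,4.1,0,0,np.float64(-7.0)],[60,-10.9,-30.2,4.0,0,0,np.float64(-7.0)],[60,-7.2,-31.3,4.1,0,0,np.float64(-7.0)],[60,-3.3,-32.0,4.0,0,0,np.float64(-7.0)]]
[[60,0.6,-32.1,4.1,0,0,np.float64(-7.0)],[60,4.5,-31.8,4.0,0,0,np.float64(-7.0)],[60,8.4,-31.0,4.1,0,0,np.float64(-7.0)],[60,12.1,-29.8,4.0,0,0,np.float64(-7.0)],[60,15.6,-28.1,4.1,0,0,np.float64(-7.0)]]
[[60,19.0,-26.0,4.0,0,0,np.float64(-7.0)],[60,22.0,-23.5,4.1,0,0,np.float64(-7.0)],[60,24.7,-20.6,4.0,0,0,np.float64(-7.0)],[60,27.0,-17.5,4.1,0,0,np.float64(-7.0)],[60,28.9,-14.0,4.0,0,0,np.float64(-7.0)]]
[[60,30.4,-10.4,4.1,0,0,np.float64(-7.0)],[60,31.5,-6.6,4.0,0,0,np.float64(-7.0)],[60,32.0,-2.7,4.1,0,0,np.float64(-7.0)],[60,32.1,1.2,4.0,0,0,np.float64(-7.0)],[60,31.8,5.1,4.1,0,0,np.float64(-7.1)]]
[[60,30.9,9.0,4.0,0,0,np.float64(-7.0)],[60,29.6,12.6,4.1,0,0,np.float64(-7.1)],[60,27.7,16.2,4.0,0,0,np.float64(-7.0)],[60,25.6,19.5,4.1,0,0,np.float64(-7.1)],[60,23.0,22.5,4.0,0,0,np.float64(-7.0)]]
```

Emit:
{"op": "arm_command", "data": {"steps": [[60,-17.9,-26.7,3,0,0,-7.1],[60,-14.5,-28.7,3,0,0,-7.1],[60,-10.9,-30.2,3,0,0,-7.1],[60,-7.2,-31.3,3,0,0,-7.1],[60,-3.3,-32,3,0,0,-7.1]]}}

```text
time: 1.87
position: [0.2786, -0.3588, 0.2163]
tool_rot: [[0.834, -0.552, 0.0], [-0.552, -0.834, -0.0], [0.0, 0.0, -1.0]]
contact_force: [0.5, -0.5, -0.3]
opening: 0.0602
```

Emit:
{"op": "arm_command", "data": {"steps": [[60,0.6,-32.1,3,0,0,-7.1],[60,4.5,-31.8,3,0,0,-7.1],[60,8.4,-31,3,0,0,-7.1],[60,12.1,-29.8,3,0,0,-7.1],[60,15.6,-28.1,3,0,0,-7.1]]}}

```text
time: 2.28
position: [0.3703, -0.2266, 0.2014]
tool_rot: [[0.999, 0.035, 0.001], [0.035, -0.999, -0.0], [0.001, 0.0, -1.0]]
contact_force: [0.2, -0.3, 0.0]
opening: 0.06
```

Emit:
{"op": "arm_command", "data": {"steps": [[60,19,-26,3,0,0,-7.1],[60,22,-23.5,3,0,0,-7.1],[60,24.7,-20.6,3,0,0,-7.1],[60,27,-17.5,3,0,0,-7.1],[60,28.9,-14,3,0,0,-7.1]]}}

```text
time: 2.7
position: [0.4609, -0.0935, 0.1863]
tool_rot: [[0.793, 0.609, 0.0], [0.609, -0.793, -0.0], [0.0, 0.0, -1.0]]
contact_force: [-0.7, -0.1, 0.1]
opening: 0.0601
```

Emit:
{"op": "arm_command", "data": {"steps": [[60,30.4,-10.4,3,0,0,-7.1],[60,31.5,-6.6,3,0,0,-7.1],[60,32,-2.7,3,0,0,-7.1],[60,32.1,1.2,3,0,0,-7.1],[60,31.8,5.1,3,0,0,-7.1]]}}

```text
time: 3.12
position: [0.5502, 0.0402, 0.1712]
tool_rot: [[0.292, 0.956, 0.0], [0.956, -0.292, -0.0], [-0.0, 0.0, -1.0]]
contact_force: [0.5, -1.2, 0.5]
opening: 0.0603
```

Run:
```python
from h import *
print(monitor.read_state()["joint_positions"])
p,a=plan([.6514,.163,.130],108,5,60)
plan([.6514,.163,.0525],108,5,60,p,a)
```

```text
[ 7.29327877e-02  3.36663401e-01 -1.88580475e-01  1.04530895e+00
 -1.40430594e-04  3.69016648e-01]
pos [0.5502 0.0402 0.1712] ang 73.0 turn -35.0 rows 5
[[60,29.4,12.2,8.2,0,0,np.float64(-7.0)],[60,27.7,15.7,8.3,0,0,np.float64(-7.0)],[60,25.6,18.9,8.2,0,0,np.float64(-7.0)],[60,23.1,21.9,8.3,0,0,np.float64(-7.0)],[60,20.2,24.6,8.2,0,0,np.float64(-7.0)]]
pos [0.6514 0.163  0.13  ] ang 108.0 turn 0.0 rows 5
[[60,0.0,-0.0,15.5,0,0,np.float64(0.0)],[60,0.0,-0.0,15.5,0,0,np.float64(0.0)],[60,0.0,-0.0,15.5,0,0,np.float64(0.0)],[60,0.0,-0.0,15.5,0,0,np.float64(0.0)],[60,0.0,-0.0,15.5,0,0,np.float64(0.0)]]
```

Emit:
{"op": "arm_command", "data": {"steps": [[60,29.4,12.2,8.2,0,0,-7],[60,27.7,15.7,8.3,0,0,-7],[60,25.6,18.9,8.2,0,0,-7],[60,23.1,21.9,8.3,0,0,-7],[60,20.2,24.6,8.2,0,0,-7]]}}

```text
time: 3.53
position: [0.6523, 0.1623, 0.1295]
tool_rot: [[-0.31, 0.951, -0.0], [0.951, 0.31, -0.0], [-0.0, -0.0, -1.0]]
contact_force: [0.3, -0.1, 0.2]
opening: 0.0599
```

Emit:
{"op": "arm_command", "data": {"steps": [[60,0,0,15.5,0,0,0],[60,0,0,15.5,0,0,0],[60,0,0,15.5,0,0,0],[60,0,0,15.5,0,0,0],[60,0,0,15.5,0,0,0]]}}

```text
time: 3.95
position: [0.6515, 0.161, 0.0516]
tool_rot: [[-0.304, 0.953, -0.0], [0.953, 0.304, -0.0], [-0.0, -0.0, -1.0]]
contact_force: [0.1, 0.0, -0.4]
opening: 0.0603
```

Emit:
{"op": "arm_command", "data": {"steps": [[5,0,0,0,0,0,0],[5,0,0,0,0,0,0],[5,0,0,0,0,0,0],[5,0,0,0,0,0,0],[5,0,0,0,0,0,0]]}}

```text
time: 4.37
position: [0.651, 0.164, 0.0538]
tool_rot: [[-0.305, 0.952, -0.0], [0.952, 0.305, 0.006], [0.006, 0.002, -1.0]]
contact_force: [-2.4, 7.5, -1.2]
opening: 0.015
```

Run:
```python
from h import *
s=monitor.read_state(); print(s["position"],s["opening"],s["contact_force"],s["moment"])
for n in("top","scene"):
    p=viewer.get_image(n); cv2.imwrite(f"pics/{n}1.png",p["frame"])
    c=pix(p,[.66,.13,.04]).astype(int); x0,y0=c[0]-60,c[1]-50
    cv2.imwrite(f"pics/{n}1c.png",cv2.resize(p["frame"][y0:y0+100,x0:x0+120],None,fx=3.2,fy=3.2,interpolation=cv2.INTER_CUBIC))
a=cv2.imread("pics/top1c.png");b=cv2.imread("pics/scene1c.png"); cv2.imwrite("pics/c1.png",np.hstack([a,b]))
```

```text
[0.65104879 0.16399113 0.05384869] 0.01504363935577474 [-2.38817151  7.51572275 -1.16236295] [ 1.38291251  0.43598807 -0.10027259]
```

View pics/c1.png

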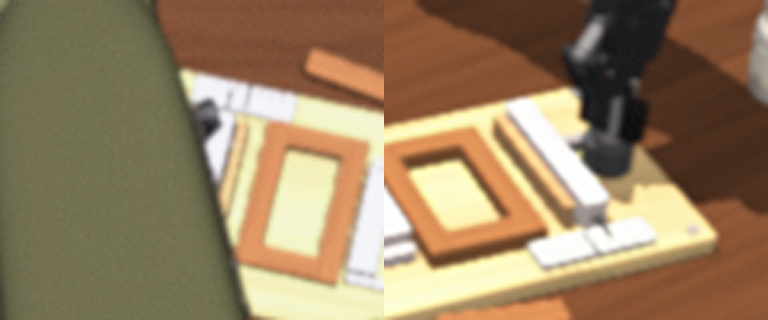

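Emit:
{"op": "arm_command", "data": {"steps": [[5,1.5,0,0,0,0,3],[5,0,0,0,0,0,7],[5,0,0,0,0,0,7],[5,0,0,0,0,0,7],[5,0,0,0,0,0,7]]}}

```text
time: 4.88
position: [0.6509, 0.1645, 0.0539]
tool_rot: [[0.235, 0.972, 0.0], [0.972, -0.235, 0.004], [0.004, -0.001, -1.0]]
contact_force: [-1.9, 5.6, -1.4]
opening: 0.0149
```

Emit:
{"op": "arm_command", "data": {"steps": [[5,0,0,0,0,0,7],[5,0,0,0,0,0,7],[5,0,0,0,0,0,7],[5,0,0,0,0,0,7],[5,0,0,0,0,0,7]]}}

```text
time: 5.3
position: [0.6514, 0.1648, 0.0539]
tool_rot: [[0.75, 0.662, 0.001], [0.662, -0.75, 0.005], [0.004, -0.003, -1.0]]
contact_force: [-0.5, 6.0, -2.5]
opening: 0.0151
```

Run:
```python
from h import *
s=monitor.read_state(); R=s["tool_rot"]; print(s["position"],np.degrees(np.arctan2(R[1,0],R[0,0])),s["opening"],s["contact_force"],s["moment"])
j=np.load("jig.npy"); c,sn=np.cos(j[2]),np.sin(j[2])
for n in("top","scene"):
    p=viewer.get_image(n)
    for t in("pointer_tip","fence_mark"):
        for r in viewer.spot_point(t,p)[:1]:
            d=np.array(r["location"])-[j[0],j[1],0]; print(n,t,r["p"],"jig",np.round([c*d[0]+sn*d[1],-sn*d[0]+c*d[1],d[2]],4))
    u=pix(p,jig2w(j,(.095,.075,.027))).astype(int); cv2.imwrite(f"pics/{n}2c.png",cv2.resize(p["frame"][u[1]-20:u[1]+20,u[0]-25:u[0]+25],None,fx=8,fy=8,interpolation=cv2.INTER_CUBIC)); print(n,"crop",u-[25,20])
cv2.imwrite("pics/c2.png",np.hstack([cv2.imread("pics/top2c.png"),cv2.imread("pics/scene2c.png")]))
```

```text
[0.6513527  0.16480701 0.05387406] 41.44032152456677 0.015077193020384147 [-0.48662831  6.03533602 -2.49205197] [1.03168836 0.16495871 0.10577122]
top pointer_tip 0.8 jig [0.0852 0.0749 0.0303]
top fence_mark 0.82 jig [0.0862 0.0676 0.0302]
top crop [272 122]
scene pointer_tip 0.75 jig [0.0911 0.076  0.0229]
scene fence_mark 0.24 jig [-0.0004  0.0015 -0.0014]
scene crop [397 275]
```

View pics/c2.png

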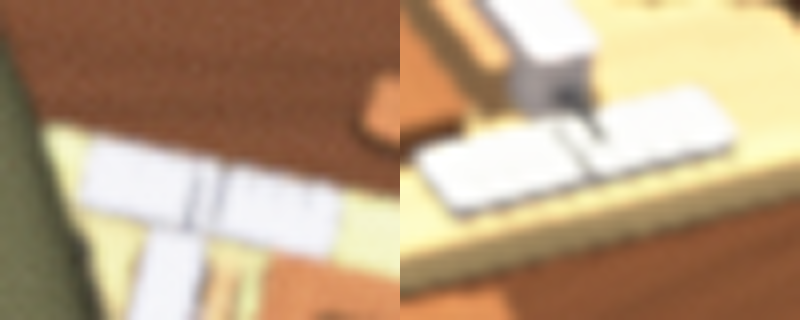

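Emit:
{"op": "arm_command", "data": {"steps": [[5,0,0,0,0,0,7],[5,0,0,0,0,0,7],[5,0,0,0,0,0,7],[5,0,0,0,0,0,7],[5,0,0,0,0,0,7]]}}

```text
time: 6.02
position: [0.6517, 0.165, 0.0539]
tool_rot: [[0.994, 0.112, 0.002], [0.112, -0.994, 0.005], [0.002, -0.005, -1.0]]
contact_force: [-0.3, 6.4, -2.7]
opening: 0.0151
```

Emit:
{"op": "arm_command", "data": {"steps": [[5,0,0,0,0,0,7],[5,0,0,0,0,0,7],[5,0,0,0,0,0,7],[5,0,0,0,0,0,0]]}}

```text
time: 6.35
position: [0.652, 0.165, 0.0539]
tool_rot: [[0.968, -0.25, 0.002], [-0.25, -0.968, 0.005], [0.001, -0.005, -1.0]]
contact_force: [1.4, 6.4, -3.9]
opening: 0.0151
```

```bash
cat > m.py <<'E'
from h import *
import sys
k=sys.argv[1]
s=monitor.read_state(); R=s["tool_rot"]; print(s["time"],s["position"],np.degrees(np.arctan2(R[1,0],R[0,0])),s["opening"],s["contact_force"],s["moment"])
j=np.load("jig.npy"); c,sn=np.cos(j[2]),np.sin(j[2])
# rectify the scale plate at z=.027: 10 px per mm, jig y right->left, x up
o=[]
for n in("top","scene"):
    p=viewer.get_image(n)
    for t in("pointer_tip","fence_mark"):
        for r in viewer.spot_point(t,p)[:1]:
            d=np.array(r["location"])-[j[0],j[1],0]; print(n,t,round(r["p"],2),"jig",np.round([c*d[0]+sn*d[1],-sn*d[0]+c*d[1],d[2]],4))
    Q=[(.1,.1),(.1,.04),(.065,.04),(.065,.1)]
    src=np.array([pix(p,jig2w(j,(*a,.027))) for a in Q],np.float32); dst=np.array([(0,0),(600,0),(600,350),(0,350)],np.float32)
    im=cv2.warpPerspective(p["frame"],cv2.getPerspectiveTransform(src,dst),(600,350),flags=cv2.INTER_CUBIC); o.append(im[:300])
    g=im.max(axis=2).astype(float); 
    for x in(.096,.092,.089,.086,.083,.080,.077): print(n,x,(g[int((.1-x)*1e4)-8:int((.1-x)*1e4)+8].mean(0).reshape(60,10).mean(1)).astype(int)[12:50].tolist())
cv2.imwrite(f"pics/m{k}.png",np.vstack(o))
E
python3 m.py 3
```

```text
6.35 [0.65200319 0.1649654  0.05389445] -14.482434070385747 0.015085787853148389 [ 1.37991657  6.41579632 -3.89573993] [ 1.06083337 -0.0142095  -0.12776239]
top pointer_tip 0.86 jig [0.085  0.069  0.0274]
top fence_mark 0.78 jig [0.0914 0.0685 0.0322]
top 0.096 [211, 211, 213, 214, 214, 214, 211, 207, 203, 204, 209, 215, 216, 217, 213, 206, 199, 190, 181, 175, 175, 179, 189, 199, 206, 211, 213, 212, 210, 207, 208, 209, 208, 206, 205, 206, 209, 211]
top 0.092 [244, 243, 243, 244, 244, 243, 243, 241, 240, 240, 240, 242, 243, 242, 241, 234, 221, 208, 199, 198, 204, 215, 226, 235, 241, 244, 244, 243, 241, 239, 238, 239, 240, 241, 242, 243, 243, 242]
top 0.089 [247, 248, 248, 248, 247, 247, 247, 247, 246, 245, 245, 245, 245, 241, 233, 223, 210, 196, 186, 187, 197, 214, 231, 240, 244, 247, 248, 247, 246, 245, 244, 244, 245, 246, 247, 246, 246, 245]
top 0.086 [248, 248, 248, 248, 248, 249, 249, 248, 248, 248, 248, 246, 244, 240, 227, 208, 189, 173, 166, 171, 186, 206, 226, 241, 246, 247, 249, 249, 248, 247, 247, 247, 247, 248, 248, 247, 247, 247]
top 0.083 [248, 248, 248, 248, 249, 248, 248
[... 1376 characters left out ...]
0, 239, 252, 255, 254, 254, 253, 252, 252, 252, 252, 252, 253, 253, 252, 252, 252, 252, 252]
scene 0.083 [253, 253, 253, 253, 253, 253, 253, 253, 254, 253, 251, 241, 218, 190, 161, 145, 147, 163, 188, 216, 236, 246, 253, 254, 254, 253, 253, 252, 252, 253, 253, 253, 253, 253, 253, 252, 252, 252]
scene 0.08 [252, 252, 253, 253, 253, 253, 254, 254, 254, 254, 244, 229, 204, 170, 144, 131, 134, 155, 184, 212, 235, 248, 252, 254, 254, 254, 254, 254, 253, 253, 253, 253, 253, 253, 253, 253, 253, 253]
scene 0.077 [252, 252, 252, 252, 252, 252, 253, 254, 253, 250, 242, 217, 185, 154, 132, 127, 141, 167, 199, 226, 240, 250, 254, 254, 254, 254, 254, 254, 254, 254, 254, 254, 254, 254, 254, 254, 253, 253]
```

View pics/m3.png

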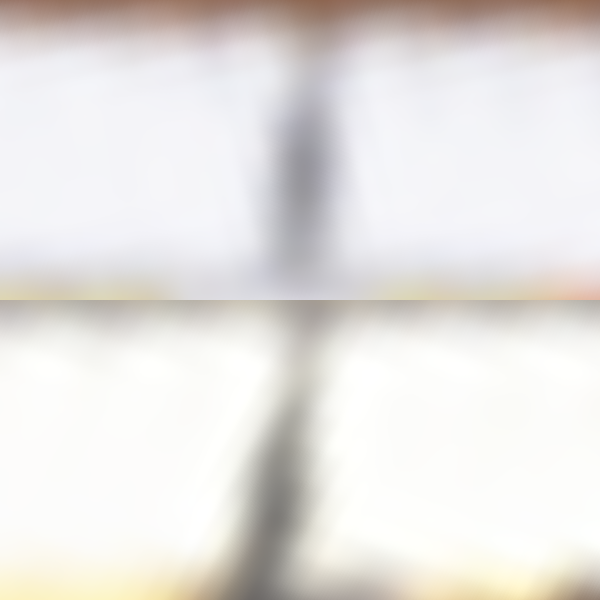

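Emit:
{"op": "arm_command", "data": {"steps": [[5,0,0,0,0,0,6],[5,0,0,0,0,0,5],[5,0,0,0,0,0,0]]}}

```text
time: 6.9
position: [0.6521, 0.1649, 0.0539]
tool_rot: [[0.903, -0.429, 0.003], [-0.429, -0.903, 0.005], [0.0, -0.005, -1.0]]
contact_force: [1.0, 6.3, -3.7]
opening: 0.015
```

```bash
python3 m.py 4
```

```text
6.9 [0.6521379  0.16491236 0.05390922] -25.41832068560979 0.01497760568594517 [ 1.0092457   6.33434331 -3.7280016 ] [ 1.0393926  -0.08665321 -0.13814369]
top pointer_tip 0.77 jig [0.0813 0.0695 0.0289]
top fence_mark 0.96 jig [0.0871 0.0677 0.0303]
top 0.096 [211, 212, 214, 214, 214, 213, 209, 206, 204, 204, 207, 211, 213, 215, 213, 207, 199, 189, 179, 174, 173, 177, 188, 198, 206, 210, 211, 210, 208, 206, 206, 207, 206, 206, 206, 207, 209, 211]
top 0.092 [244, 244, 244, 244, 244, 243, 243, 241, 240, 240, 240, 243, 244, 243, 242, 236, 223, 209, 198, 195, 201, 212, 224, 234, 241, 245, 245, 243, 242, 239, 238, 239, 241, 242, 243, 244, 244, 243]
top 0.089 [247, 248, 248, 248, 248, 248, 247, 247, 246, 245, 245, 245, 246, 243, 237, 229, 216, 200, 188, 186, 195, 212, 229, 238, 243, 247, 248, 247, 246, 245, 244, 245, 246, 246, 246, 246, 245, 244]
top 0.086 [248, 248, 248, 248, 248, 248, 248, 248, 248, 248, 248, 247, 247, 245, 236, 222, 206, 190, 180, 180, 191, 208, 226, 240, 245, 246, 248, 248, 247, 247, 247, 247, 248, 248, 248, 247, 247, 247]
top 0.083 [248, 248, 248, 248, 248, 248, 248, 2
[... 1372 characters left out ...]
6, 237, 251, 254, 254, 254, 253, 252, 252, 252, 252, 252, 252, 252, 252, 252, 252, 252, 252]
scene 0.083 [252, 252, 253, 253, 253, 253, 253, 253, 254, 254, 254, 252, 240, 224, 196, 166, 149, 153, 176, 207, 230, 245, 253, 254, 254, 253, 253, 252, 252, 253, 253, 253, 253, 253, 253, 253, 253, 253]
scene 0.08 [252, 252, 253, 253, 253, 253, 254, 254, 254, 254, 252, 247, 230, 197, 161, 133, 126, 142, 172, 204, 233, 248, 252, 254, 254, 254, 254, 254, 253, 253, 253, 253, 253, 253, 253, 253, 253, 253]
scene 0.077 [252, 252, 252, 252, 252, 252, 253, 254, 253, 252, 248, 229, 202, 171, 143, 130, 137, 162, 196, 224, 240, 250, 254, 254, 254, 255, 255, 254, 254, 254, 254, 254, 254, 254, 254, 254, 254, 254]
```

View pics/m4.png

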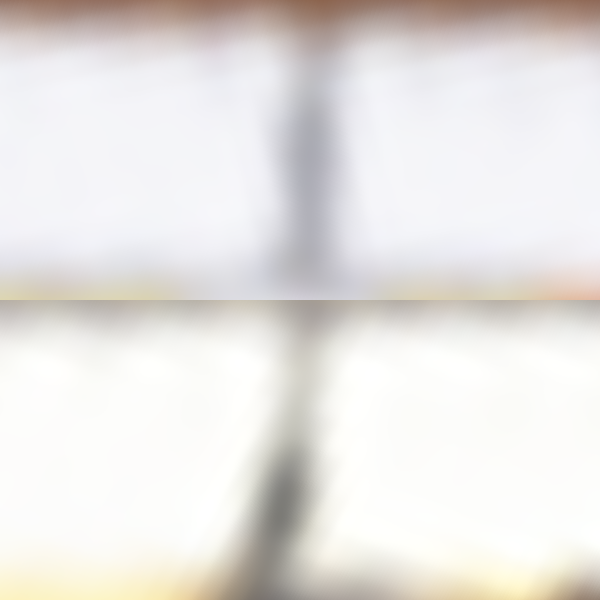

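Emit:
{"op": "arm_command", "data": {"steps": [[5,0,0,0,0,0,0],[50,0,0,0,0,0,0],[50,0,0,0,0,0,0],[50,0,0,0,0,0,0],[50,0,0,0,0,0,0]]}}

```text
time: 7.62
position: [0.6515, 0.162, 0.0534]
tool_rot: [[0.904, -0.428, 0.001], [-0.428, -0.904, -0.0], [0.001, -0.001, -1.0]]
contact_force: [0.1, 0.9, -0.9]
opening: 0.05
```

Emit:
{"op": "arm_command", "data": {"steps": [[60,0,0,-10,0,0,0],[60,0,0,-25,0,0,0],[60,0,0,-30,0,0,0],[60,0,0,-30,0,0,0],[60,0,0,-10,0,0,0]]}}

```text
time: 8.03
position: [0.6536, 0.1627, 0.1637]
tool_rot: [[0.904, -0.428, 0.008], [-0.428, -0.904, 0.002], [0.006, -0.005, -1.0]]
contact_force: [0.9, -0.2, 0.7]
opening: 0.0601
```

```bash
python3 - <<'E'
from h import *
plan([.506,-.049,.150],81,16,60)
E
python3 m.py 5 | grep -v scene
```

```text
pos [0.6536 0.1627 0.1637] ang -25.3 turn -106.3 rows 16
[[60,-2.7,15.9,0.9,0,0,np.float64(-6.6)],[60,-4.5,15.5,0.9,0,0,np.float64(-6.6)],[60,-6.2,14.9,0.9,0,0,np.float64(-6.7)],[60,-7.9,14.0,0.8,0,0,np.float64(-6.6)],[60,-9.5,13.0,0.9,0,0,np.float64(-6.7)]]
[[60,-11.0,11.8,0.8,0,0,np.float64(-6.6)],[60,-12.2,10.5,0.9,0,0,np.float64(-6.7)],[60,-13.4,9.0,0.8,0,0,np.float64(-6.6)],[60,-14.3,7.4,0.9,0,0,np.float64(-6.7)],[60,-15.1,5.7,0.8,0,0,np.float64(-6.6)]]
[[60,-15.7,3.9,0.9,0,0,np.float64(-6.7)],[60,-16.0,2.1,0.8,0,0,np.float64(-6.6)],[60,-16.1,0.2,0.9,0,0,np.float64(-6.7)],[60,-16.1,-1.6,0.8,0,0,np.float64(-6.6)],[60,-15.8,-3.5,0.9,0,0,np.float64(-6.7)]]
[[60,-15.2,-5.3,0.8,0,0,np.float64(-6.6)]]
8.0333 [0.65362641 0.16266815 0.16371783] -25.344666899568523 0.06006263993366651 [ 0.90917225 -0.24521673  0.68019942] [ 0.04539454 -0.04992859 -0.05016953]
top pointer_tip 0.92 jig [0.0822 0.07   0.0276]
top fence_mark 0.69 jig [0.0879 0.0684 0.0302]
top 0.096 [212, 213, 215, 215, 215, 214, 210, 207, 205, 204, 208, 212, 214, 215, 213, 206, 198, 190, 181, 177, 176, 179, 188, 197, 204, 2
[... 568 characters left out ...]
80, 180, 190, 207, 226, 240, 245, 246, 248, 248, 248, 248, 248, 248, 247, 247, 247, 247, 247, 247]
top 0.083 [248, 248, 249, 249, 248, 248, 248, 248, 249, 249, 249, 249, 247, 246, 240, 225, 205, 188, 178, 180, 190, 207, 224, 239, 247, 248, 248, 249, 248, 248, 248, 248, 248, 248, 248, 249, 248, 248]
top 0.08 [249, 249, 249, 249, 249, 248, 248, 248, 248, 249, 249, 249, 248, 245, 241, 231, 214, 197, 186, 187, 197, 212, 226, 237, 245, 249, 249, 249, 249, 249, 248, 249, 249, 249, 248, 248, 248, 249]
top 0.077 [248, 248, 248, 248, 248, 248, 248, 247, 247, 247, 247, 246, 245, 241, 233, 224, 211, 197, 188, 189, 200, 216, 231, 238, 243, 247, 248, 248, 248, 249, 249, 248, 247, 247, 247, 248, 248, 249]
```

Emit:
{"op": "arm_command", "data": {"steps": [[60,-2.7,15.9,0.9,0,0,-6.6],[60,-4.5,15.5,0.9,0,0,-6.6],[60,-6.2,14.9,0.9,0,0,-6.7],[60,-7.9,14,0.8,0,0,-6.6],[60,-9.5,13,0.9,0,0,-6.7]]}}

```text
time: 8.75
position: [0.603, 0.0954, 0.151]
tool_rot: [[0.99, 0.143, -0.004], [0.143, -0.99, -0.001], [-0.004, 0.0, -1.0]]
contact_force: [0.2, -0.5, -0.1]
opening: 0.0601
```

Emit:
{"op": "arm_command", "data": {"steps": [[60,-11,11.8,0.8,0,0,-6.6],[60,-12.2,10.5,0.9,0,0,-6.7],[60,-13.4,9,0.8,0,0,-6.6],[60,-14.3,7.4,0.9,0,0,-6.7],[60,-15.1,5.7,0.8,0,0,-6.6]]}}

```text
time: 9.17
position: [0.5568, 0.0294, 0.1471]
tool_rot: [[0.75, 0.661, -0.004], [0.661, -0.75, -0.0], [-0.003, -0.002, -1.0]]
contact_force: [-0.3, 0.3, -0.1]
opening: 0.0599
```

Emit:
{"op": "arm_command", "data": {"steps": [[60,-15.7,3.9,0.9,0,0,-6.7],[60,-16,2.1,0.8,0,0,-6.6],[60,-16.1,0.2,0.9,0,0,-6.7],[60,-16.1,-1.6,0.8,0,0,-6.6],[60,-15.8,-3.5,0.9,0,0,-6.7]]}}

```text
time: 9.58
position: [0.5107, -0.0368, 0.1429]
tool_rot: [[0.264, 0.965, -0.004], [0.965, -0.264, 0.0], [-0.001, -0.004, -1.0]]
contact_force: [-0.3, 0.1, 0.2]
opening: 0.0602
```

Emit:
{"op": "arm_command", "data": {"steps": [[60,-15.2,-5.3,0.8,0,0,-6.6],[60,0,0,0,0,0,0]]}}

```text
time: 9.75
position: [0.4999, -0.051, 0.142]
tool_rot: [[0.157, 0.988, -0.006], [0.988, -0.157, -0.001], [-0.001, -0.006, -1.0]]
contact_force: [-0.0, -1.1, -0.3]
opening: 0.06
```

Run:
```python
from h import *
s=monitor.read_state(); print(s["joint_positions"])
plan([.506,-.049,.150],81,1,60)
p=viewer.get_image("scene")
for r in viewer.spot_point("lever_grip",p)[:2]: print(r)
c=pix(p,[.51,-.05,.1]).astype(int); x0,y0=c[0]-60,c[1]-60
cv2.imwrite("pics/g5.png",cv2.resize(p["frame"][y0:y0+120,x0:x0+120],None,fx=4,fy=4,interpolation=cv2.INTER_CUBIC))
```

```text
[-0.1010127   0.28259653 -0.35103719  0.94286474 -0.00112635  0.05634363]
pos [ 0.4999 -0.051   0.142 ] ang 81.0 turn -0.0 rows 1
[[60,3.0,5.7,-8.0,0,0,np.float64(-0.0)]]
{'location': [0.5065, -0.0487, 0.0492], 'p': 0.7}
```

View pics/g5.png

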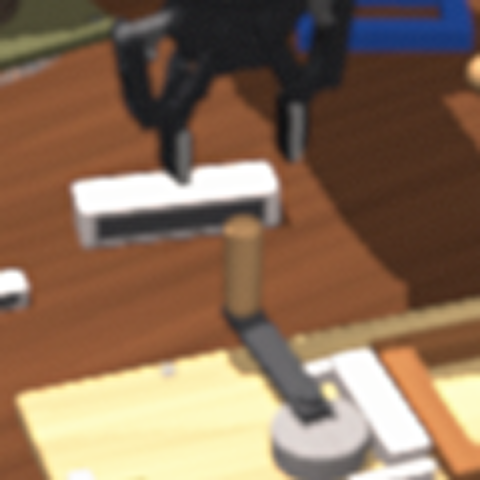

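Emit:
{"op": "arm_command", "data": {"steps": [[60,3,6,0,0,0,0],[60,0,0,20,0,0,0],[60,0,0,22,0,0,0],[60,0,0,22,0,0,0],[60,0,0,19,0,0,0]]}}

```text
time: 10.27
position: [0.5108, -0.0464, 0.0595]
tool_rot: [[0.157, 0.988, 0.0], [0.988, -0.157, 0.0], [0.0, 0.0, -1.0]]
contact_force: [0.5, -0.5, 0.3]
opening: 0.0603
```

Emit:
{"op": "arm_command", "data": {"steps": [[10,0,0,0,0,0,0],[10,0,0,0,0,0,0],[10,0,0,0,0,0,0],[10,0,0,0,0,0,0],[10,0,0,0,0,0,0]]}}

```text
time: 10.68
position: [0.511, -0.0477, 0.0619]
tool_rot: [[0.157, 0.988, 0.002], [0.988, -0.157, -0.001], [-0.0, 0.002, -1.0]]
contact_force: [-0.5, -2.3, -1.7]
opening: 0.0204
```

Run:
```python
from h import *
s=monitor.read_state(); print(s["position"],s["opening"],s["contact_force"],s["moment"])
j=np.load("jig.npy")
# pivot from grip position at rest: fit pivot = fit/spots blend
piv=np.array([.5985,-.0615]); g=np.array(s["position"][:2]); print("radius from pivot est",np.hypot(*(g-piv)),"angle",np.degrees(np.arctan2(*(g-piv)[::-1]))%360, "expected", 270-85.94-13.18)
```

```text
[ 0.51096578 -0.04772036  0.06190657] 0.020365613337742883 [-0.49263613 -2.26148708 -1.73659454] [-0.27097474 -0.07758497  0.02240016]
radius from pivot est 0.08861217429859405 angle 171.0539139699237 expected 170.88
```

Emit:
{"op": "arm_command", "data": {"steps": [[34,0,0,0,0,0,0],[34,0,-4.5,1,0,0,0],[10,0,0,0,0,0,0],[10,0,0,0,0,0,0],[10,0,0,0,0,0,0]]}}

```text
time: 11.1
position: [0.5046, -0.0468, 0.0604]
tool_rot: [[0.157, 0.988, -0.001], [0.988, -0.157, -0.0], [-0.0, -0.001, -1.0]]
contact_force: [-4.1, -0.7, 6.4]
opening: 0.0207
```

Emit:
{"op": "arm_command", "data": {"steps": [[10,0,0,0,0,0,0],[10,-5,0.1,0,0,0,-3],[10,-9.9,0.5,0,0,0,-6]]}}

```text
time: 11.35
position: [0.5033, -0.0611, 0.0604]
tool_rot: [[-0.003, 1.0, -0.001], [1.0, 0.003, 0.0], [0.0, -0.001, -1.0]]
contact_force: [-2.6, -0.2, 5.7]
opening: 0.0206
```

Emit:
{"op": "arm_command", "data": {"steps": [[10,-9.9,0.5,0,0,0,-6],[10,-9.9,0.5,0,0,0,-6],[10,-9.9,0.5,0,0,0,-6],[10,-9.9,0.5,0,0,0,-6],[10,0,0,0,0,0,0]]}}

```text
time: 11.77
position: [0.5115, -0.1008, 0.0604]
tool_rot: [[-0.409, 0.913, -0.001], [0.913, 0.409, 0.001], [0.001, -0.001, -1.0]]
contact_force: [-5.7, 3.4, 9.4]
opening: 0.0203
```

Run:
```python
from h import *
s=monitor.read_state(); R=s["tool_rot"]; g=np.array(s["position"][:2]); d=g-[.5985,-.0615]
print(s["position"],s["opening"],s["contact_force"],s["moment"],"toolang",np.degrees(np.arctan2(R[1,0],R[0,0])),"r",np.hypot(*d),"lever",np.degrees(np.arctan2(d[1],d[0]))%360)
p=viewer.get_image("top"); print([ (np.round(r["location"],4),round(r["p"],2)) for t in("lever_grip","cam_lever") for r in viewer.spot_point(t,p)[:1]])
q=viewer.get_image("scene"); print([ (np.round(r["location"],4),round(r["p"],2)) for t in("lever_grip","cam_lever") for r in viewer.spot_point(t,q)[:1]])
c=pix(q,[.56,-.08,.06]).astype(int); x0,y0=c[0]-75,c[1]-60
cv2.imwrite("pics/g6.png",cv2.resize(q["frame"][y0:y0+120,x0:x0+150],None,fx=4,fy=4,interpolation=cv2.INTER_CUBIC))
```

```text
[ 0.51147813 -0.10075469  0.06037193] 0.020341400706509825 [-5.6728116   3.35578975  9.44605122] [0.35112419 0.84822464 0.10464721] toolang 114.1253279207189 r 0.09546589113168923 lever 204.279656186962
[(array([ 0.5976, -0.0617,  0.0202]), 0.67)]
[(array([ 0.5141, -0.1004,  0.053 ]), 0.94), (array([ 0.5947, -0.0613,  0.023 ]), 0.87)]
```

View pics/g6.png

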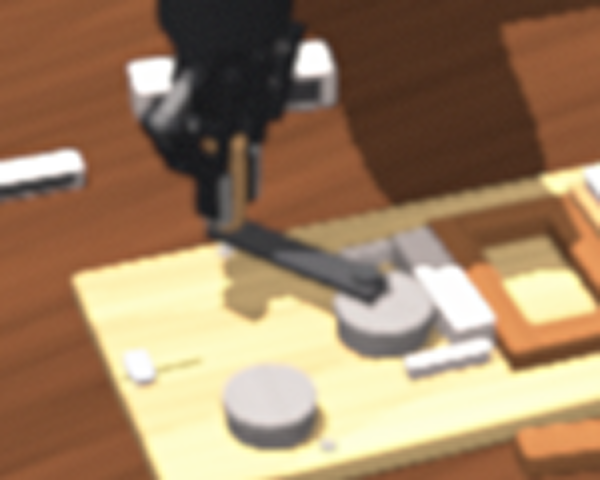

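Emit:
{"op": "arm_command", "data": {"steps": [[10,-9.9,0.5,0,0,0,-6],[10,-9.9,0.5,0,0,0,-6],[10,-9.9,0.5,0,0,0,-6],[10,-9.9,0.5,0,0,0,-6],[10,-9.9,0.5,0,0,0,-6]]}}

```text
time: 12.48
position: [0.5416, -0.1383, 0.0604]
tool_rot: [[-0.811, 0.585, -0.002], [0.585, 0.811, 0.001], [0.002, -0.001, -1.0]]
contact_force: [-4.8, 2.2, 8.1]
opening: 0.0206
```

Emit:
{"op": "arm_command", "data": {"steps": [[10,-9.9,0.5,0,0,0,-6],[10,-9.9,0.5,0,0,0,-6],[10,-9.9,0.5,0,0,0,-6],[10,0,0,0,0,0,0],[10,0,0,0,0,0,0]]}}

```text
time: 12.9
position: [0.5681, -0.152, 0.0604]
tool_rot: [[-0.951, 0.309, -0.002], [0.309, 0.951, -0.0], [0.002, -0.001, -1.0]]
contact_force: [-5.7, -0.5, 8.0]
opening: 0.0205
```

```bash
cat > e.py <<'E'
from h import *
s=monitor.read_state(); R=s["tool_rot"]; g=np.array(s["position"][:2]); d=g-[.5985,-.0615]
print(s["position"],s["opening"],s["contact_force"],s["moment"],"toolang",np.degrees(np.arctan2(R[1,0],R[0,0])),"r",np.hypot(*d),"lever",np.degrees(np.arctan2(d[1],d[0]))%360)
for n in("top","scene"):
    p=viewer.get_image(n); print(n,[(t,np.round(r["location"],4).tolist(),round(r["p"],2)) for t in("lever_grip","cam_lever","jaw","frame","fence_pad","pointer_tip","fence_mark") for r in viewer.spot_point(t,p)[:1]])
    c=pix(p,[.61,0,.04]).astype(int); w,h=(110,75) if n=="scene" else (90,62)
    cv2.imwrite(f"pics/{n}e.png",cv2.resize(p["frame"][c[1]-h:c[1]+h,c[0]-w:c[0]+w],(396,272),interpolation=cv2.INTER_CUBIC))
cv2.imwrite("pics/e.png",np.hstack([cv2.imread("pics/tope.png"),cv2.imread("pics/scenee.png")]))
E
python3 e.py
```

```text
[ 0.56814324 -0.15202427  0.06039799] 0.020520415848151983 [-5.66215167 -0.46543572  8.01346096] [-0.0866351   0.87166628  0.11168031] toolang 161.9732095461258 r 0.09547867397312998 lever 251.46143813662007
top [('cam_lever', [0.598, -0.0604, 0.0225], 0.75), ('jaw', [0.6046, -0.0107, 0.0173], 0.52), ('frame', [0.6259, 0.0424, 0.0157], 0.95), ('fence_pad', [0.6347, 0.0919, 0.0143], 0.44), ('pointer_tip', [0.7189, 0.0861, 0.0309], 0.79), ('fence_mark', [0.7232, 0.0873, 0.0321], 0.92)]
scene [('lever_grip', [0.5747, -0.1556, 0.0509], 0.84), ('jaw', [0.6088, -0.0086, 0.0111], 0.81), ('frame', [0.1855, 0.2795, 0.0036], 0.93), ('fence_pad', [0.6318, 0.0917, 0.0181], 0.44), ('pointer_tip', [0.7251, 0.088, 0.021], 0.83)]
```

View pics/e.png

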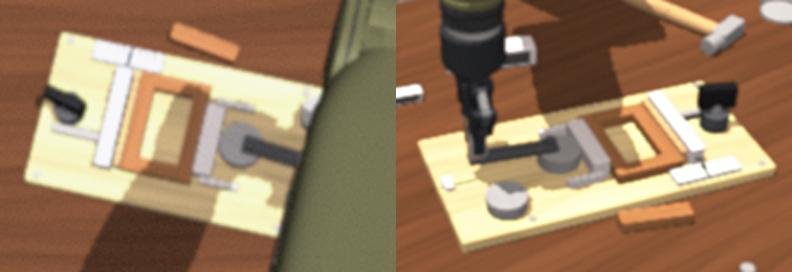

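Emit:
{"op": "arm_command", "data": {"steps": [[10,-4.5,0.2,0,0,0,-2.7],[10,-4.5,0.2,0,0,0,-2.7],[10,0,0,0,0,0,0],[10,0,0,0,0,0,0],[10,0,0,0,0,0,0]]}}

```text
time: 14.12
position: [0.5766, -0.1544, 0.0604]
tool_rot: [[-0.976, 0.219, -0.002], [0.219, 0.976, -0.001], [0.002, -0.001, -1.0]]
contact_force: [-6.7, -0.6, 5.2]
opening: 0.0209
```

```bash
python3 e.py; python3 m.py 6 | grep "top 0.0[98]"
python3 - <<'E'
import cv2,numpy as np
a=cv2.imread("pics/e.png"); b=cv2.imread("pics/m6.png"); cv2.imwrite("pics/f.png",np.vstack([a,np.hstack([b[:300,102:498],b[300:,102:498]])]))
E
```

```text
[ 0.57664914 -0.15439118  0.06040973] 0.020926006520215323 [-6.66139495 -0.56794863  5.18610921] [-0.18500109  0.80108606  0.10764569] toolang 167.35426732235402 r 0.09542657281241575 lever 256.76291857485296
top [('cam_lever', [0.5985, -0.0586, 0.0234], 0.95), ('jaw', [0.6055, -0.0089, 0.0167], 0.67), ('frame', [0.1875, 0.2823, 0.0061], 0.94), ('fence_pad', [0.7218, 0.0848, 0.0283], 0.63), ('pointer_tip', [0.7205, 0.0854, 0.0254], 0.65), ('fence_mark', [0.725, 0.0825, 0.0323], 0.8)]
scene [('lever_grip', [0.5799, -0.158, 0.0522], 0.58), ('cam_lever', [0.598, -0.0616, 0.0224], 0.87), ('jaw', [0.6123, -0.0103, 0.0129], 0.74), ('frame', [0.6279, 0.0459, 0.019], 0.9), ('fence_pad', [0.6261, -0.474, 0.0021], 0.56), ('pointer_tip', [0.7215, 0.0852, 0.0207], 0.88), ('fence_mark', [0.7232, 0.0894, 0.0323], 0.88)]
top 0.096 [221, 222, 223, 223, 223, 222, 219, 215, 212, 212, 215, 219, 222, 225, 224, 217, 207, 196, 187, 183, 182, 187, 197, 208, 215, 219, 221, 220, 217, 215, 215, 215, 214, 213, 213, 213, 215, 217]
top 0.092 [248, 248, 248, 249, 248, 248, 247, 246, 245, 244, 245, 247, 248, 247, 
[... 222 characters left out ...]
97, 195, 204, 219, 234, 243, 246, 250, 250, 250, 249, 248, 248, 249, 249, 250, 250, 249, 249, 248]
top 0.086 [250, 250, 250, 251, 251, 251, 251, 251, 251, 251, 251, 250, 250, 248, 240, 228, 215, 201, 190, 188, 197, 213, 231, 244, 249, 250, 251, 251, 250, 250, 250, 250, 250, 250, 251, 250, 250, 250]
top 0.083 [251, 251, 251, 251, 251, 251, 251, 251, 251, 251, 251, 251, 250, 250, 245, 232, 215, 200, 191, 191, 201, 215, 231, 244, 251, 251, 251, 252, 251, 251, 251, 251, 251, 251, 251, 251, 251, 251]
top 0.08 [251, 251, 251, 251, 251, 251, 251, 251, 251, 251, 251, 252, 251, 249, 246, 237, 220, 202, 191, 193, 205, 221, 234, 243, 250, 252, 252, 252, 251, 251, 251, 251, 251, 251, 251, 251, 251, 251]
```

View pics/f.png

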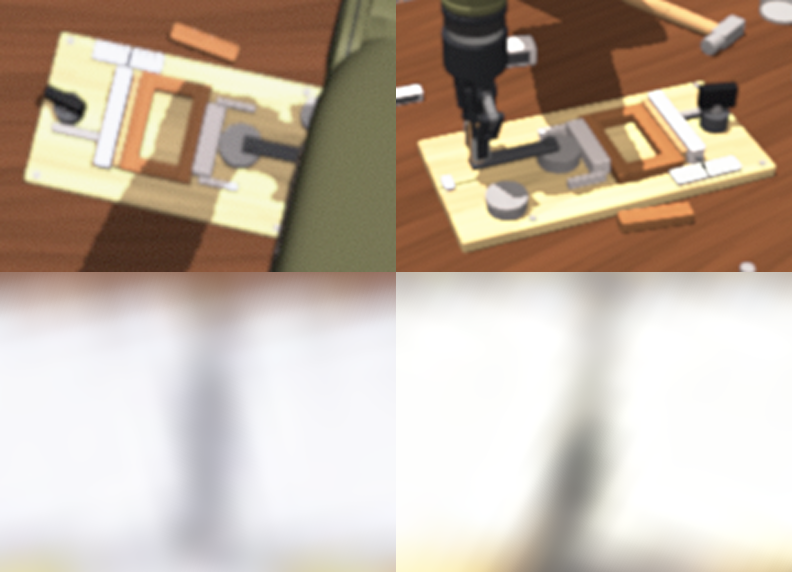

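Emit:
{"op": "arm_command", "data": {"steps": [[10,0,0,0,0,0,0],[10,0,0,0,0,0,0],[10,0,0,0,0,0,0],[10,0,0,0,0,0,0],[10,0,0,0,0,0,0]]}}

```text
time: 15.63
position: [0.5766, -0.1544, 0.0604]
tool_rot: [[-0.976, 0.219, -0.002], [0.219, 0.976, -0.001], [0.002, -0.001, -1.0]]
contact_force: [-4.9, -1.2, 5.9]
opening: 0.0205
```

```bash
python3 -c "
from h import *
s=monitor.read_state(); print(s['time'],s['position'],s['contact_force'],s['opening']); print(job.hand_in())"
```

```text
15.6333 [ 0.57662689 -0.15437315  0.06042918] [-4.88135638 -1.15863376  5.88998345] 0.020509015195159862
the job is handed in; nothing more can be done
None
```

I turned the knob about 133° clockwise until the pointer was on the long mark, then pinched the lever grip and swung it to highest lift. I handed in at 15.6 s with the fingers still holding the grip.

- **Pointer:** the last top picture shows it on the mark to within about 0.5 mm. In the scene picture it leans about 1–2 mm to one side, which I put down to the blade's height. The point detector scattered by 1–4 mm, too coarse to settle this.
- **Lever:** it swept about 85.7° (about 1.50 rad) from rest and lies within about 1° of the line I measured on the board. The grip opening was steady at 20.5 mm.
- **Frame:** the pictures show it flat, with the jaw and pad against it. I could not measure the squeeze force directly. The only evidence is the 5–7 N sideways reaction at the wrist, which fits the expected load.
- **Bystanders:** none looked moved in the last pictures, though these did not show all of them. I did not measure them.

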